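# Serve a customer: headband on the bar, mirror held up

### The job

A customer across the counter (on the side away from the robot) wants to try on the headband: first hang it over the bar of the show stand, one leg either side of the bar, and let go of it; then draw the round hand mirror out of its slotted stand, turn it so that its glass looks across the counter and up at 45 degrees at the customer's face, and finish while holding it there, still and raised, with the middle of the glass at least 20 cm above the counter. Do not knock anything else on the counter out of place.

Things in the scene. Friction and masses are not known exactly. Their poses are not given: they have to be found in the camera images.
- headband: Rigid dark-brown headband standing on its two ends: an upside-down U, 121 mm wide (y), 108 mm tall, inside 105 mm, band 26 mm wide (x), 5 thick. On top a rigid bow: knot 24 mm along x, 22 along y, 107 to 131 mm above the origin; wings 16 mm along x to 40 mm either side in y. Grip the knot along x. Origin midway between the ends, z up; a bar passes through the U along x. 50 to 100 g.
- crown (a point): Middle of the underside of the headband's crown, 102.5 mm above the headband's origin: the place that rests on the bar. Axes as the headband's.
- rail: Show stand, fixed: light wooden foot 90 x 230 x 14 mm, two thin dark steel posts 105 mm either side of the middle, and between them a horizontal bar, 12 mm diameter, axis 160 mm above the counter. Origin at the foot's underside centre; y along the bar, z up.
- bar_mid (a point): Middle of the bar, on its axis (160 mm above the counter). Axes as the show stand's.
- mirror: Round dark-wood hand mirror, upright in its stand's slot, head down, handle up (may lean 4 degrees). Head: disc 100 mm across, 9 thick; glass on the +x face. Handle 14 mm thick (x), 24 wide (y), from the head's rim to 150 mm from the origin along +z. Origin at the head's centre (the middle of the glass); x points out of the glass, z along the handle to its free end. 130 to 200 g.
- stand: Mirror stand, fixed: light wooden block 64 x 128 x 60 mm with a slot 12 mm wide (x), 104 mm long (y), 40 mm deep, open above; the mirror's head stands in it down to the slot's floor. Origin at the underside centre, z up; its x is the way the glass faces at the start.
- customer (a point): A fixed direction, not an object: the z axis of this frame points to the customer's face, away from the robot (world +x) and up at 45 degrees. Its position does not matter.
- jar: Small amber glass jar with a wooden cap, 60 mm across, 75 mm tall. Loose; leave it in place. Origin at the underside centre.
- tin: Small round aluminium tin with a paper label, 54 mm across, 70 mm tall. Loose; leave it in place. Origin at the underside centre.
- giftbox: Cardboard gift box 70 x 90 x 35 mm. Loose; leave it in place. Origin at the underside centre.
- crystal: Purple crystal lump, 80 mm across, 44 mm tall. Loose; leave it in place. Origin at the underside centre.
- dish: White ceramic dish, 100 mm across, 30 mm tall. Loose; leave it in place. Origin at the underside centre.
- bundle: Bundle of thin wooden sticks with a cardboard wrap, about 170 x 44 x 22 mm, lying flat. Loose; leave it in place. Origin at the underside centre.
Things that resemble listed ones, but are neither listed nor needed, are in the scene too. What is shaped like the mirror but red is not meant. Of the things that look like the stand, the larger one is meant.

How it is judged:
On the way, in this order (a step that is already met when the one before it is completed fails the run):
1. the headband hangs over the bar, let go (z of crown in the frame of rail between 0.156 and 0.178 m and x of crown in the frame of rail between -0.025 and 0.025 m and y of crown in the frame of rail between -0.09 and 0.09 m and angle between headband's own z axis and vertical below 0.4 rad and angle between the x axis of headband and the y axis of rail, either way round below 0.5 rad and contact force between headband and the arm below 0.05 N and contact force between headband and the fingers below 0.05 N and contact force between headband and rail above 0.05 N and linear speed of headband below 0.05 m/s), for 0.3 s.
2. the mirror has been drawn up out of its stand (z of mirror in the frame of stand above 0.115 m and contact force between mirror and the fingers above 0.5 N), for 0.1 s.
At the end, for the whole second after the job is handed in: Headband hangs on the bar, within 90 mm of its middle, legs either side, upright within 23 degrees, still, untouched. The gripper alone holds the mirror, still, centre over 180 mm above the counter, glass within 24 degrees of the customer's direction (away from the robot, 45 degrees up) (all of step 1 and height (world z) of mirror above 0.18 m and angle between the x axis of mirror and the z axis of customer, either way round below 0.42 rad and angle between mirror's own x axis and vertical below 1.4 rad and contact force between mirror and the fingers above 0.5 N and contact force between mirror and stand below 0.05 N and contact force between mirror and rail below 0.05 N and contact force between mirror and headband below 0.05 N and linear speed of mirror below 0.03 m/s and angular speed of mirror below 0.15 rad/s); the arm keeps its last pose, push and grip.
It fails at once if something else on the counter was knocked out of place (more than 30 mm) (distance of any of jar, tin, giftbox, crystal, dish, bundle from where it was at the start of the episode above 0.03 m).
It also fails if it takes over 58 s, if anything falls off the work surface, if the arm or the gripper's body presses on something with over 40 N, if the wrist force passes 120 N, or if a joint passes its speed limit or range.

### The arm

A 7-joint arm with a two-finger parallel gripper is mounted at the origin on the work surface. World frame = base frame: x ahead of the robot, y to its left, z up, the work surface at z = 0. Lengths are in m, angles in rad, forces in N, time in s.
With the tool pointing down it reaches from about 0.425 to 0.925 m from the base axis. Payload 6.8 kg.
Tool frame: the origin (TCP) lies on the mounting face of the last link; the fingertips stand arm.finger_overhang ahead of it and the grasp point (between the pads) lies 163 mm ahead of it (arm.finger_overhang is the distance from the TCP to the fingertips, in m); x points along the fingers, z is the direction in which the jaws open and shut, and the axes are right-handed (so a half turn about x gives the same grasp; the last joint's range is limited). The gripper opens to 88 mm and grips with 3 to 60 N. Pads are 20 mm wide; open, the fingers measure 115 mm over their backs; the gripper's body (75 mm by 178 mm) begins 61 mm behind the grasp point.
Start: joints at [-1.312, 0.477, 0.022, 1.555, -0.011, 1.109, -0.083], TCP at [0.242, 0.63, 0.405] pointing down, gripper open.
Joint ranges: [-2.96, 2.96], [-0.34, 2.1], [-1.41, 1.46], [0.24, 2.44], [-1.37, 4.51], [0.17, 1.92], [-2.96, 2.96]. Speed limits (rad/s): [2.39, 2.39, 3.14, 3.14, 3.14, 3.14, 3.14].

### API

Orientations are given as a 3x3 rotation matrix whose columns are the frame's x, y, z axes.
In Python, from workcell import arm, vision, models gives the robot as it stands. The module is installed in compiled form; this text tells all that it offers.
- The arm moves only by the shell command python3 -m crank 'ROWS' [OPENING] [FORCE]. ROWS is JSON, a list of rows, each an object of numbers: "dx", "dy", "dz": the shift along the tool's x, y, z in units of 40 mm (1.0 is 40 mm); "spin": the turn about the tool's x in units of 6 degrees (1.0 is 6 degrees). A call has 1 to 8 rows; each row shifts and turns the commanded pose from where the row before left it, along the tool's axes as they then stand; what a row does not reach is not made up. A row lasts 1/12 s, in which the tool goes at most 41.7 mm and 7.16 degrees, less where a joint would pass 70% of its speed; a pose out of reach is approached as far as the arm can. A call is refused whole if a number of a shift passes 1 or a number of a turn 1, either way. A call with a gripper value outside its range is refused whole. OPENING is the opening, from 0 (shut) to 1 (fully open), set as the call begins (- or left out, the last holds). The fingers move at their own pace and stop on an object; FORCE is the grip in N (left out, the last holds). Time passes only in rows, so rows that do not move let the fingers close. It gives the time, the measured TCP pose, the force and the opening at its end, in the units of the state.
- arm.observe(): the state, without advancing time (a new reading comes with each control period).
- vision.grab_frame(name): name is "side" or "top" or "wrist"; returns the picture (400x640x3 uint8, red, green, blue); there is no depth.
- vision.camera_info(name): a dict with "mtx" (3x3 intrinsics, pixels), "extrinsics" (4x4, takes a point from camera to world coordinates). Camera axes: x right, y down, z forward; pixel columns grow to the right and rows downward; lengths in m; the calibration is good to about 2 mm. The wrist camera is an equidistant fisheye: a pixel r from the principal point sees the ray r / f radians off the axis. A picture is of the moment at which its call begins: read the wrist's pose just before it. camera_info takes no time and is no camera call; for the wrist camera it gives the pose at the moment of the call.
- arm.finish_job(): hands the job in, once; it reports no verdict.
Trained networks look in the newest picture that a camera, given by its name, has taken for a name from the list of things; names that differ only in an ending like _2 or _b are one class to them, and where a whole thing is asked for, a point or a joint stands for the part that bears it (a point fixed in the world has none). Each returns a list of dicts, best first, with "confidence" (0 to 1); they miss things now and then, are a little off and sometimes report something else, mostly with a low value. They report only what shows in the picture. A call takes as long as a camera call. They do not tell look-alikes from the thing itself.
- models.recognise(target, camera): "location" ([row, column] in pixels, amid what is visible of it).
The state is a dict: "time_s": time; "joint_pos": joint angles; "dq": joint speeds; "tau": joint torques, N m; "ee_pos": TCP position; "ee_rot": TCP orientation; "contact_force": force on the tool from outside, world axes, zero at the start; "wrist_torque": the same for the moment, N m; "finger_gap": opening from 0.0 (shut) to 1.0 (fully open).
Only numpy, scipy, OpenCV 4.12 (cv2) and the standard library are available. Lean on these libraries where they do the work, as an engineer would, in place of code of your own. Each camera call takes 0.05 s, during which the arm holds its last target. There are 200 camera calls.

## Working session

There is one attempt and no reset: what is moved stays moved. The work goes in short steps, Python scripts to look and compute and a shell command to move; the robot and the scene stay as the last step left them, time stands still between calls to the robot, and variables do not carry over. Pictures are saved under pics/ and viewed, about 8 in all and at most 12, crops included, and the job is handed in when it is done.

```bash
mkdir -p pics
cat > h.py <<'E'
import numpy as np, cv2
from workcell import arm, vision, models
def save(im,n): cv2.imwrite(f'pics/{n}.png',im[:,:,::-1])
def ray(cam,r,c):
    i=vision.camera_info(cam);K=np.array(i['mtx']);T=np.array(i['extrinsics'])
    d=np.linalg.inv(K)@[c,r,1]
    return T[:3,3],T[:3,:3]@d
def onz(cam,r,c,z):
    o,d=ray(cam,r,c); return o+d*(z-o[2])/d[2]
E
python3 - <<'E'
from h import *
np.set_printoptions(precision=3,suppress=True)
s=arm.observe();print(s['ee_pos'],s['ee_rot'],s['time_s'],arm.finger_overhang,s['finger_gap'])
a=vision.grab_frame('top');b=vision.grab_frame('side')
save(a,'top');save(b,'side')
for c in('top','side'):
    i=vision.camera_info(c);print(c,np.array(i['mtx']).round(1).tolist());print(np.array(i['extrinsics']))
    for t in('headband','rail','mirror','stand'):
        print(c,t,[(round(m['confidence'],2),np.round(m['location'])) for m in models.recognise(t,c)[:3]])
E
```

```text
[0.242 0.63  0.404] [[-0.    -0.933  0.359]
 [-0.002  0.359  0.933]
 [-1.    -0.    -0.002]] 0.0 0.182 0.9961223113215955
top [[428.5, 0.0, 321.2], [0.0, 428.5, 203.6], [0.0, 0.0, 1.0]]
[[ 0.005 -0.994  0.106  0.442]
 [-1.    -0.005  0.005  0.037]
 [-0.004 -0.106 -0.994  1.219]
 [ 0.     0.     0.     1.   ]]
top headband [(0.77, array([200., 340.]))]
top rail [(0.96, array([212., 455.]))]
top mirror [(0.75, array([195., 175.])), (0.56, array([195., 232.]))]
top stand [(0.9, array([204., 239.])), (0.88, array([251., 240.])), (0.67, array([212., 454.]))]
side [[478.0, 0.0, 322.5], [0.0, 478.0, 204.8], [0.0, 0.0, 1.0]]
[[-0.995 -0.073  0.074  0.446]
 [-0.102  0.56  -0.822  1.275]
 [ 0.018 -0.826 -0.564  1.051]
 [ 0.     0.     0.     1.   ]]
side headband [(0.96, array([228., 319.])), (0.37, array([298., 310.]))]
side rail [(0.69, array([194., 335.]))]
side mirror [(0.83, array([277., 309.])), (0.59, array([242., 277.]))]
side stand [(0.72, array([301., 309.])), (0.7, array([303., 356.]))]
```

View pics/top.png

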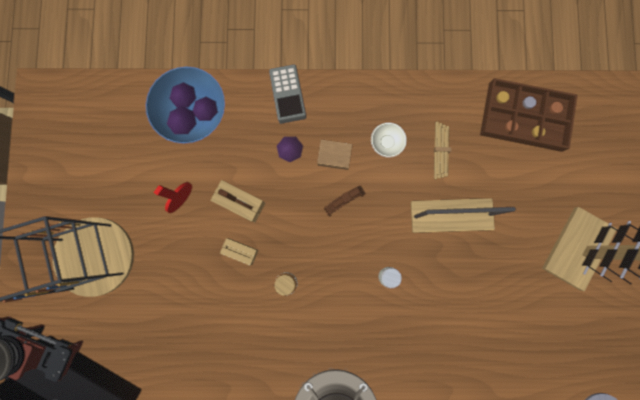

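View pics/side.png

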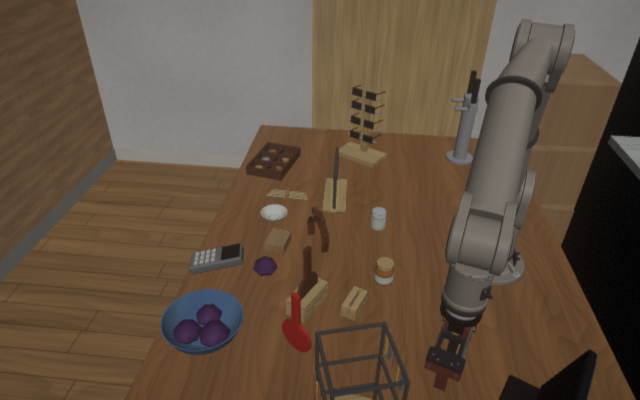

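Run:
```python
import cv2,numpy as np
a=cv2.imread('pics/top.png');b=cv2.imread('pics/side.png')
A=cv2.resize(a[175:255,200:400],None,fx=4,fy=4,interpolation=2)
B=cv2.resize(a[190:250,400:530],None,fx=4,fy=4,interpolation=2)
C=cv2.resize(b[195:325,280:350],(280*6//11,0) if 0 else (150,279),interpolation=2)
o=np.zeros((600,800,3),np.uint8);o[:320]=A;o[330:570,:520]=B;o[321:600,530:680]=C
cv2.imwrite('pics/crop.png',o)
```

```text
(no output)
```

View pics/crop.png

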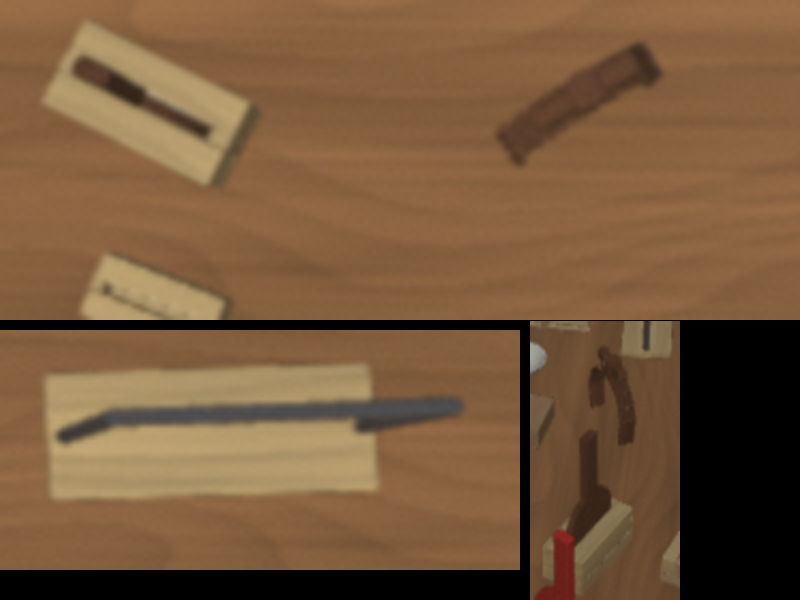

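```bash
cat > m.py <<'E'
from h import *
np.set_printoptions(precision=3,suppress=True)
def P(x,y,z,c0=200,r0=175): return onz('top',r0+y/4,c0+x/4,z)
st=[P(x,y,.06) for x,y in((88,20),(256,105),(215,186),(42,103))]
print('stand',np.mean(st,0),'edges',[np.linalg.norm(st[i]-st[i-1]) for i in range(4)], 'ang', np.degrees(np.arctan2(*(st[1]-st[0])[[1,0]])),np.degrees(np.arctan2(*(st[2]-st[3])[[1,0]])))
print('handle end',P(95,68,.22),P(95,68,.215)); print('slot ends',P(210,132,.06))
ft=[P(x,y-330,.014,400,190) for x,y in((45,375),(370,364),(378,490),(50,498))]
print('rail',np.mean(ft,0),[np.linalg.norm(ft[i]-ft[i-1]) for i in range(4)])
b=[P(110,417-330,.166,400,190),P(458,405-330,.166,400,190)];print('bar',b,np.mean(b,0),np.linalg.norm(b[0]-b[1]))
h=[P(508,145,.09),P(650,62,.09)];print('hb',h,np.linalg.norm(h[0]-h[1]),'knot',P(588,88,.131),'ang',np.degrees(np.arctan2(*(h[1]-h[0])[[1,0]])))
for t in 'jar tin giftbox crystal dish bundle'.split():
    for m in models.recognise(t,'top')[:2]: print(t,round(m['confidence'],2),onz('top',*m['location'],.03))
E
python3 m.py
python3 - <<'E'
from h import *
a=vision.grab_frame('wrist');save(a,'w0')
print(vision.camera_info('wrist'))
E
```

```text
stand [0.573 0.27  0.06 ] edges [np.float64(0.06457123123534565), np.float64(0.12994262434950496), np.float64(0.06147239412830353), np.float64(0.1317209427845941)] ang -116.52873891292212 -115.18125898337644
handle end [0.575 0.271 0.22 ] [0.576 0.272 0.215]
slot ends [0.553 0.229 0.06 ]
rail [ 0.539 -0.328  0.014] [np.float64(0.08685185775730228), np.float64(0.2298372829030346), np.float64(0.08900840477797341), np.float64(0.23003180914418783)]
bar [array([ 0.536, -0.221,  0.166]), array([ 0.544, -0.435,  0.166])] [ 0.54  -0.328  0.166] 0.21446977378382057
hb [array([0.543, 0.026, 0.09 ]), array([ 0.598, -0.068,  0.09 ])] 0.10944533748349035 knot [ 0.576 -0.024  0.131] ang -59.33854928889025
jar 0.84 [0.357 0.141 0.03 ]
tin 0.84 [ 0.371 -0.152  0.03 ]
giftbox 0.77 [ 0.708 -0.001  0.03 ]
crystal 0.71 [0.722 0.122 0.03 ]
dish 0.95 [ 0.754 -0.157  0.03 ]
bundle 0.91 [ 0.724 -0.295  0.03 ]
{'mtx': array([[309.70691629,   0.        , 319.64743218],
       [  0.        , 309.70691629, 199.5137864 ],
       [  0.        ,   0.        ,   1.        ]]), 'extrinsics': array([[ 3.59013007e-01,  8.98145015e-01,  2.53860577e-01,
         1.72144795e-01],
       [ 9.33332193e-01, -3.45237563e-01, -9.84989514e-02,
         6.55829258e-01],
       [-8.24135370e-04,  2.72298653e-01, -9.62212432e-01,
         3.84124022e-01],
       [ 0.00000000e+00,  0.00000000e+00,  0.00000000e+00,
         1.00000000e+00]])}
```

```bash
python3 -m crank --help 2>&1 | head -5
```

```text
invalid input: not JSON, or not a number
```

```bash
cat > d.py <<'E'
import sys
from h import *
# usage: d.py x y z yaw(jaw axis deg) -> remaining units in tool axes (translation now; spin separately)
s=arm.observe();p=np.array(s['ee_pos']);R=np.array(s['ee_rot'])
yaw=np.degrees(np.arctan2(R[1,2],R[0,2]))
print('t',round(s['time_s'],2),'p',p.round(4),'yaw',yaw.round(2),'tilt',np.degrees(np.arccos(-R[2,0])).round(2),'gap',round(s['finger_gap'],3),'F',np.round(s['contact_force'],1),'j',np.round(s['joint_pos'],2))
if len(sys.argv)>3:
    t=np.array(list(map(float,sys.argv[1:4])));print('units',(R.T@(t-p)/.04).round(2))
if len(sys.argv)>4: print('spin',((yaw-float(sys.argv[4])+180)%360-180)/6)
E
M='{"dx":0,"dy":0}'
python3 -m crank '[{"dx":-1},{"dx":-0.5},{"dy":-0.76,"dz":-0.68},{"dy":-0.76,"dz":-0.68},{"dy":-0.76,"dz":-0.68},{"dy":-0.76,"dz":-0.68},{"dy":-0.76,"dz":-0.68},{"dy":-0.76,"dz":-0.68}]' 1 20
python3 -m crank '[{"dy":-0.76,"dz":-0.68},{"dy":-0.76,"dz":-0.68},{"dy":-0.76,"dz":-0.68},{"dy":-0.76,"dz":-0.68},{"dy":-0.76,"dz":-0.68},{"dy":-0.76,"dz":-0.68},{"dy":-0.76,"dz":-0.68},{"dy":-0.76,"dz":-0.68}]'
python3 d.py .576 -.024 .46 30.7
```

```text
t 0.85 p [0.2421 0.6301 0.4047] yaw 68.98 tilt 0.0 gap 0.998 F [-0.4 -0.5 -0.2] j [-1.31  0.48  0.02  1.56 -0.01  1.11 -0.08]
units [ -1.38 -13.66 -12.27]
spin 6.380636512342686$[0]: bad value
$[0]: bad value
```

```bash
python3 -m crank '[{"dx":-1,"dy":0,"dz":0,"spin":0},{"dx":-0.4,"dy":0,"dz":0,"spin":0},{"dx":0,"dy":-0.76,"dz":-0.68,"spin":0},{"dx":0,"dy":-0.76,"dz":-0.68,"spin":0},{"dx":0,"dy":-0.76,"dz":-0.68,"spin":0},{"dx":0,"dy":-0.76,"dz":-0.68,"spin":0},{"dx":0,"dy":-0.76,"dz":-0.68,"spin":0},{"dx":0,"dy":-0.76,"dz":-0.68,"spin":0}]' 1 20
python3 d.py .576 -.024 .46 30.7
```

```text
time_s: 1.52
ee_pos: [0.3544, 0.4104, 0.4609]
ee_rot: [[0.0, -0.934, 0.359], [0.001, 0.359, 0.934], [-1.0, -0.0, 0.001]]
contact_force: [1.1, -0.2, 0.6]
finger_gap: 0.997
t 1.52 p [0.3544 0.4104 0.4609] yaw 68.99 tilt 0.04 gap 0.997 F [ 1.1 -0.2  0.6] j [-1.06  0.21  0.1   1.81 -0.02  1.12  0.25]
units [ 0.02 -9.07 -8.15]
spin 6.381231077649062
```

```bash
python3 -m crank '[{"dx":0,"dy":-0.76,"dz":-0.68,"spin":0},{"dx":0,"dy":-0.76,"dz":-0.68,"spin":0},{"dx":0,"dy":-0.76,"dz":-0.68,"spin":0},{"dx":0,"dy":-0.76,"dz":-0.68,"spin":0},{"dx":0,"dy":-0.76,"dz":-0.68,"spin":0},{"dx":0,"dy":-0.76,"dz":-0.68,"spin":0},{"dx":0,"dy":-0.76,"dz":-0.68,"spin":0},{"dx":0,"dy":-0.76,"dz":-0.68,"spin":0}]' >/dev/null
python3 -m crank '[{"dx":0,"dy":-0.76,"dz":-0.68,"spin":0},{"dx":0,"dy":-0.76,"dz":-0.68,"spin":0},{"dx":0,"dy":-0.76,"dz":-0.68,"spin":0},{"dx":0,"dy":-0.76,"dz":-0.68,"spin":0},{"dx":0,"dy":0,"dz":0,"spin":0}]' >/dev/null
python3 -m crank '[{"dx":0,"dy":0,"dz":0,"spin":1},{"dx":0,"dy":0,"dz":0,"spin":1},{"dx":0,"dy":0,"dz":0,"spin":1},{"dx":0,"dy":0,"dz":0,"spin":1},{"dx":0,"dy":0,"dz":0,"spin":1},{"dx":0,"dy":0,"dz":0,"spin":1},{"dx":0,"dy":0,"dz":0,"spin":0.4},{"dx":0,"dy":0,"dz":0,"spin":0}]' >/dev/null
python3 d.py .576 -.024 .46 30.7
python3 - <<'E'
from h import *
i=vision.camera_info('wrist');a=vision.grab_frame('wrist');save(a,'w1')
K=np.array(i['mtx']);T=np.array(i['extrinsics'])
v=lambda p:(lambda q:(K[:2,2]+K[0,0]*np.arctan2(np.hypot(*q[:2]),q[2])*q[:2]/np.hypot(*q[:2])))(T[:3,:3].T@(np.array(p)-T[:3,3]))
for p in((.576,-.024,.131),(.543,.03,0.1),(.605,-.07,.1)): print(v(p))
E
```

```text
t 3.27 p [ 0.5772 -0.0228  0.4607] yaw 30.51 tilt 0.0 gap 1.002 F [-0.8 -0.9  0.8] j [-0.51  0.29  0.55  1.76 -0.17  1.14  0.63]
units [ 0.02 -0.01 -0.04]
spin -0.031138327693630192
[319.06253976 186.9731726 ]
[318.15318416 123.95598866]
[320.54947271 225.92384886]
```

View pics/w1.png

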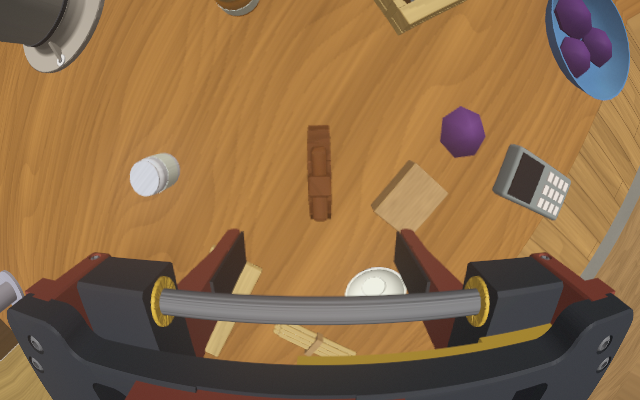

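The wrist view shows the headband upright in the image, with its knot at about column 319, row 187. That matches the predicted spot, so I'm descending.

```bash
python3 -m crank '[{"dx":1,"dy":0,"dz":0,"spin":0},{"dx":1,"dy":0,"dz":0,"spin":0},{"dx":1,"dy":0,"dz":0,"spin":0},{"dx":0.6,"dy":0,"dz":0,"spin":0},{"dx":0.3,"dy":0,"dz":0,"spin":0},{"dx":0.25,"dy":0,"dz":0,"spin":0},{"dx":0,"dy":0,"dz":0,"spin":0},{"dx":0,"dy":0,"dz":0,"spin":0}]' 1 20 
python3 -m crank '[{"dx":0,"dy":0,"dz":0,"spin":0},{"dx":0,"dy":0,"dz":0,"spin":0},{"dx":0,"dy":0,"dz":0,"spin":0},{"dx":0,"dy":0,"dz":0,"spin":0},{"dx":0,"dy":0,"dz":0,"spin":0},{"dx":0,"dy":0,"dz":0,"spin":0},{"dx":0,"dy":0,"dz":0,"spin":0},{"dx":0,"dy":0,"dz":0,"spin":0}]' 0 20 |grep gap
python3 d.py
```

```text
time_s: 3.98
ee_pos: [0.5779, -0.0233, 0.2956]
ee_rot: [[0.001, -0.509, 0.861], [0.0, 0.861, 0.509], [-1.0, -0.001, 0.001]]
contact_force: [-0.1, -0.1, -0.6]
finger_gap: 0.999
finger_gap: 0.433
t 4.65 p [ 0.5773 -0.0231  0.2947] yaw 30.59 tilt 0.0 gap 0.433 F [-0.3 -0.  -0.5] j [-0.43  0.48  0.47  1.92 -0.3   0.81  0.74]
```

```bash
python3 -m crank '[{"dx":0,"dy":0,"dz":0,"spin":0},{"dx":0,"dy":0,"dz":0,"spin":0},{"dx":0,"dy":0,"dz":0,"spin":0},{"dx":0,"dy":0,"dz":0,"spin":0},{"dx":0,"dy":0,"dz":0,"spin":0},{"dx":0,"dy":0,"dz":0,"spin":0},{"dx":-0.3,"dy":0,"dz":0,"spin":0},{"dx":-0.7,"dy":0,"dz":0,"spin":0}]' 0 20 |grep gap
python3 -m crank '[{"dx":-1,"dy":0,"dz":0,"spin":0},{"dx":-1,"dy":0,"dz":0,"spin":0},{"dx":-1,"dy":0,"dz":0,"spin":0},{"dx":-0.9,"dy":0,"dz":0,"spin":0},{"dx":0,"dy":0,"dz":0,"spin":0}]'|grep gap
python3 d.py .540 -.328 .495 92
```

```text
finger_gap: 0.274
finger_gap: 0.272
t 5.73 p [ 0.5784 -0.0244  0.4992] yaw 30.52 tilt 0.73 gap 0.272 F [-0.1 -0.6 -0.2] j [-0.52  0.26  0.57  1.71 -0.15  1.21  0.61]
units [ 0.08 -6.05 -4.68]
spin -10.2464503230438
```

```bash
python3 -m crank '[{"dx":0,"dy":0,"dz":0,"spin":-0.9},{"dx":0,"dy":0,"dz":0,"spin":-0.9},{"dx":0,"dy":0,"dz":0,"spin":-0.9},{"dx":0,"dy":0,"dz":0,"spin":-0.9},{"dx":0,"dy":0,"dz":0,"spin":-0.9},{"dx":0,"dy":0,"dz":0,"spin":-0.9},{"dx":0,"dy":0,"dz":0,"spin":-0.9},{"dx":0,"dy":0,"dz":0,"spin":-0.9}]' >/dev/null
python3 -m crank '[{"dx":0,"dy":0,"dz":0,"spin":-0.9},{"dx":0,"dy":0,"dz":0,"spin":-0.9},{"dx":0,"dy":0,"dz":0,"spin":-0.9},{"dx":0,"dy":0,"dz":0,"spin":-0.3},{"dx":0,"dy":0,"dz":0,"spin":0},{"dx":0,"dy":0,"dz":0,"spin":0}]'|grep gap
python3 d.py .540 -.328 .495 92
```

```text
finger_gap: 0.273
t 6.9 p [ 0.5771 -0.0234  0.4908] yaw 91.68 tilt 0.01 gap 0.273 F [ 1.   0.2 -1.1] j [-0.38  0.25  0.39  1.71 -0.1   1.2   1.63]
units [-0.11  1.15 -7.59]
spin -0.052582796174945656
```

```bash
python3 -m crank '[{"dx":-0.1,"dy":0.14,"dz":-0.6,"spin":0},{"dx":0,"dy":0.14,"dz":-0.95,"spin":0},{"dx":0,"dy":0.14,"dz":-1,"spin":0},{"dx":0,"dy":0.14,"dz":-1,"spin":0},{"dx":0,"dy":0.14,"dz":-1,"spin":0},{"dx":0,"dy":0.14,"dz":-1,"spin":0},{"dx":0,"dy":0.14,"dz":-1,"spin":0},{"dx":0,"dy":0.14,"dz":-0.8,"spin":0}]' >/dev/null
python3 -m crank '[{"dx":0,"dy":0,"dz":-0.2,"spin":0},{"dx":0,"dy":0,"dz":0,"spin":0},{"dx":0,"dy":0,"dz":0,"spin":0}]'|grep gap
python3 d.py .540 -.328 .495 92
python3 - <<'E'
from h import *
a=vision.grab_frame('side');b=vision.grab_frame('wrist');t=vision.grab_frame('top')
A=cv2.resize(a[80:230,230:430],(600,450),interpolation=2)
o=np.zeros((600,800,3),np.uint8);o[:300,:400]=cv2.resize(a[90:240,250:450],(400,300),interpolation=2);o[:300,400:]=cv2.resize(t[150:270,400:560],(400,300),interpolation=2);o[300:,:480]=cv2.resize(b,(480,300));save(o,'c2')
E
```

```text
finger_gap: 0.272
t 7.82 p [ 0.5422 -0.3258  0.4944] yaw 91.73 tilt 0.05 gap 0.272 F [ 0.9 -0.1  0.1] j [ 0.06  0.37  0.52  1.58 -0.19  1.25  2.21]
units [-0.02  0.06 -0.05]
spin -0.04433586146526617
```

View pics/c2.png

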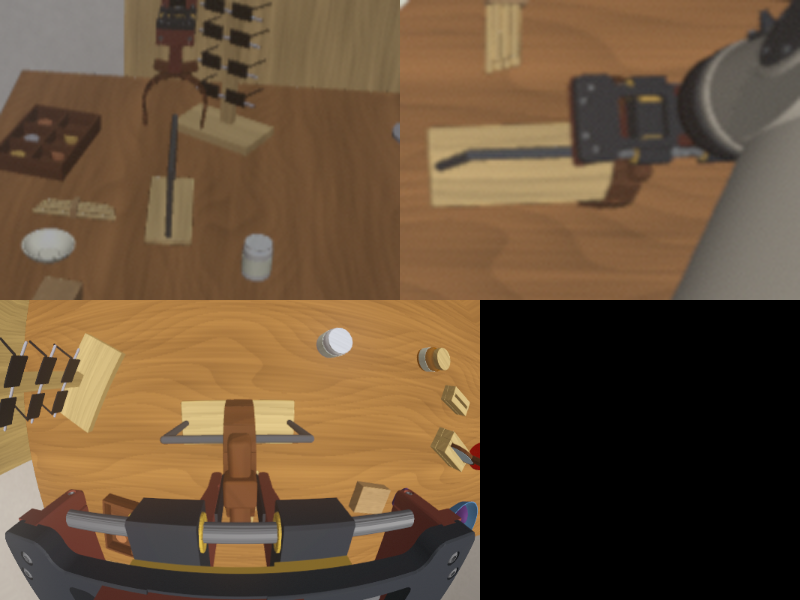

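```bash
python3 -m crank '[{"dx":0.7,"dy":0.05,"dz":-0.05,"spin":0},{"dx":0.8,"dy":0,"dz":0,"spin":0},{"dx":0.8,"dy":0,"dz":0,"spin":0},{"dx":0.6,"dy":0,"dz":0,"spin":0},{"dx":0.3,"dy":0,"dz":0,"spin":0},{"dx":0.15,"dy":0,"dz":0,"spin":0},{"dx":0.05,"dy":0,"dz":0,"spin":0},{"dx":0,"dy":0,"dz":0,"spin":0}]' |grep force
python3 d.py .540 -.328 .358 92
```

```text
contact_force: [0.2, 0.3, -0.8]
t 8.63 p [ 0.5406 -0.3283  0.3596] yaw 91.82 tilt 0.09 gap 0.269 F [ 0.2  0.3 -0.8] j [ 0.1   0.48  0.48  1.73 -0.26  0.99  2.28]
units [0.04 0.01 0.01]
spin -0.029442269073285843
```

```bash
python3 -m crank '[{"dx":0.05,"dy":0,"dz":0,"spin":0},{"dx":0,"dy":0,"dz":0,"spin":0},{"dx":0,"dy":0,"dz":0,"spin":0}]' |grep -E 'force|pos'
python3 -m crank '[{"dx":0,"dy":0,"dz":0,"spin":0},{"dx":0,"dy":0,"dz":0,"spin":0},{"dx":0,"dy":0,"dz":0,"spin":0},{"dx":0,"dy":0,"dz":0,"spin":0},{"dx":0,"dy":0,"dz":0,"spin":0},{"dx":0,"dy":0,"dz":0,"spin":0},{"dx":0,"dy":0,"dz":0,"spin":0},{"dx":0,"dy":0,"dz":0,"spin":0}]' 0.7 20 |grep -E 'force|gap'
python3 -m crank '[{"dx":-0.3,"dy":0,"dz":0,"spin":0},{"dx":-0.6,"dy":0,"dz":0,"spin":0},{"dx":-0.9,"dy":0,"dz":0,"spin":0},{"dx":-0.9,"dy":0,"dz":0,"spin":0},{"dx":-0.5,"dy":0,"dz":0,"spin":0},{"dx":0,"dy":0,"dz":0,"spin":0}]' 
python3 d.py .57 .27 .47 64
python3 - <<'E'
from h import *
a=vision.grab_frame('side');b=vision.grab_frame('wrist')
o=np.zeros((300,800,3),np.uint8);o[:300,:400]=cv2.resize(a[90:240,250:450],(400,300),interpolation=2);o[:,400:]=cv2.resize(b[80:380,120:520],(400,300));save(o,'c3')
E
```

```text
ee_pos: [0.5405, -0.3288, 0.3583]
contact_force: [0.2, 1.3, 4.9]
contact_force: [-0.0, 0.2, 0.5]
finger_gap: 0.698
time_s: 10.05
ee_pos: [0.5403, -0.3296, 0.4912]
ee_rot: [[0.009, -0.999, -0.031], [-0.004, -0.031, 1.0], [-1.0, -0.009, -0.004]]
contact_force: [0.9, -0.5, 0.1]
finger_gap: 0.697
t 10.05 p [ 0.5403 -0.3296  0.4912] yaw 91.75 tilt 0.55 gap 0.697 F [ 0.9 -0.5  0.1] j [ 0.06  0.37  0.53  1.59 -0.19  1.23  2.22]
units [ 0.48 -1.2  14.96]
spin 4.6254763838355855
```

View pics/c3.png

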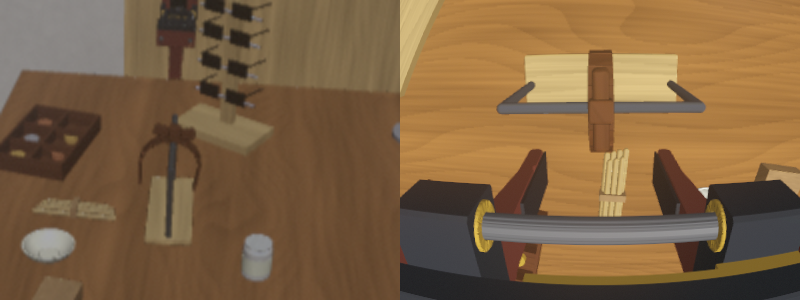

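The side and wrist views show the headband over the bar with a leg on each side, clear of the fingers. Next is the mirror.

```bash
python3 -m crank '[{"dx":0,"dy":-0.08,"dz":0.7,"spin":0},{"dx":0,"dy":-0.08,"dz":1,"spin":0},{"dx":0,"dy":-0.08,"dz":1,"spin":0},{"dx":0,"dy":-0.08,"dz":1,"spin":0},{"dx":0,"dy":-0.08,"dz":1,"spin":0},{"dx":0,"dy":-0.08,"dz":1,"spin":0},{"dx":0,"dy":-0.08,"dz":1,"spin":0},{"dx":0,"dy":-0.08,"dz":1,"spin":0}]' 1 >/dev/null
python3 -m crank '[{"dx":0,"dy":-0.08,"dz":1,"spin":0},{"dx":0,"dy":-0.08,"dz":1,"spin":0},{"dx":0,"dy":-0.08,"dz":1,"spin":0},{"dx":0,"dy":-0.08,"dz":1,"spin":0},{"dx":0,"dy":-0.08,"dz":1,"spin":0},{"dx":0,"dy":-0.08,"dz":1,"spin":0},{"dx":0,"dy":-0.08,"dz":1,"spin":0},{"dx":0,"dy":-0.08,"dz":0.3,"spin":0}]'>/dev/null
python3 -m crank '[{"dx":0,"dy":0,"dz":0,"spin":0.95},{"dx":0,"dy":0,"dz":0,"spin":0.95},{"dx":0,"dy":0,"dz":0,"spin":0.95},{"dx":0,"dy":0,"dz":0,"spin":0.95},{"dx":0,"dy":0,"dz":0,"spin":0.8},{"dx":0,"dy":0,"dz":0,"spin":0},{"dx":0,"dy":0,"dz":0,"spin":0}]'|grep force
python3 d.py .57 .27 .47 64
python3 - <<'E'
from h import *
i=vision.camera_info('wrist');a=vision.grab_frame('wrist');save(a,'w4')
K=np.array(i['mtx']);T=np.array(i['extrinsics']);np.savez('w4',K=K,T=T)
v=lambda p:(lambda q:(K[:2,2]+K[0,0]*np.arctan2(np.hypot(*q[:2]),q[2])*q[:2]/np.hypot(*q[:2])))(T[:3,:3].T@(np.array(p)-T[:3,3]))
for p in((.573,.27,.06),(.573,.27,.22)): print(v(p))
m=cv2.resize(a[60:260,220:420],(600,600),interpolation=2);save(m,'w4c')
E
```

```text
contact_force: [0.5, -0.3, -0.2]
t 12.07 p [0.5723 0.2726 0.4835] yaw 64.32 tilt 0.13 gap 0.999 F [ 0.5 -0.3 -0.2] j [-0.8   0.36  0.35  1.58 -0.13  1.23  0.69]
units [ 0.34  0.02 -0.08]
spin 0.053887949493609234
[319.80522362 172.29896357]
[319.35672643 208.55355766]
```

View pics/w4c.png

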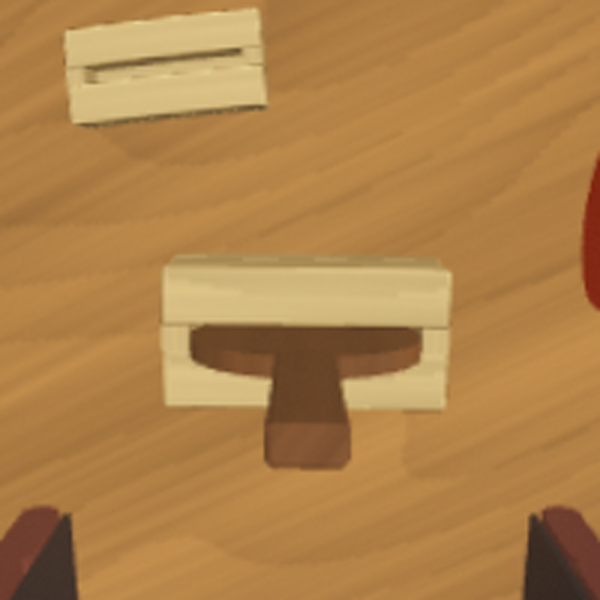

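```bash
python3 -m crank '[{"dx":0.7,"dy":0,"dz":0,"spin":0},{"dx":0.9,"dy":0,"dz":0,"spin":0},{"dx":0.9,"dy":0,"dz":0,"spin":0},{"dx":0.7,"dy":0,"dz":0,"spin":0},{"dx":0.4,"dy":0,"dz":0,"spin":0},{"dx":0.16,"dy":0,"dz":0,"spin":0},{"dx":0,"dy":0,"dz":0,"spin":0},{"dx":0,"dy":0,"dz":0,"spin":0}]' 1 40 |grep -E 'force|pos'
python3 -m crank '[{"dx":0,"dy":0,"dz":0,"spin":0},{"dx":0,"dy":0,"dz":0,"spin":0},{"dx":0,"dy":0,"dz":0,"spin":0},{"dx":0,"dy":0,"dz":0,"spin":0},{"dx":0,"dy":0,"dz":0,"spin":0},{"dx":0,"dy":0,"dz":0,"spin":0},{"dx":0,"dy":0,"dz":0,"spin":0},{"dx":0,"dy":0,"dz":0,"spin":0}]' 0 40 |grep -E 'force|gap'
python3 -m crank '[{"dx":0,"dy":0,"dz":0,"spin":0},{"dx":0,"dy":0,"dz":0,"spin":0},{"dx":0,"dy":0,"dz":0,"spin":0},{"dx":0,"dy":0,"dz":0,"spin":0},{"dx":0,"dy":0,"dz":0,"spin":0},{"dx":0,"dy":0,"dz":0,"spin":0},{"dx":0,"dy":0,"dz":0,"spin":0},{"dx":0,"dy":0,"dz":0,"spin":0}]' 0 40 |grep -E 'force|gap'
python3 d.py
```

```text
ee_pos: [0.5729, 0.2728, 0.3349]
contact_force: [0.1, -0.2, 1.2]
contact_force: [0.0, -0.7, -0.5]
finger_gap: 0.434
contact_force: [1.0, 0.3, -1.1]
finger_gap: 0.274
t 14.12 p [0.5725 0.2728 0.3342] yaw 64.18 tilt 0.0 gap 0.274 F [ 1.   0.3 -1.1] j [-0.77  0.49  0.31  1.74 -0.18  0.93  0.73]
```

```bash
python3 -m crank '[{"dx":-0.3,"dy":0,"dz":0,"spin":0},{"dx":-0.6,"dy":0,"dz":0,"spin":0},{"dx":-0.8,"dy":0,"dz":0,"spin":0},{"dx":-0.8,"dy":0,"dz":0,"spin":0},{"dx":-0.3,"dy":0,"dz":0,"spin":0},{"dx":0,"dy":0,"dz":0,"spin":0},{"dx":0,"dy":0,"dz":0,"spin":0}]' |grep -E 'force|gap'
python3 -m crank '[{"dx":0,"dy":0,"dz":0,"spin":-0.7},{"dx":0,"dy":0,"dz":0,"spin":-0.75},{"dx":0,"dy":0,"dz":0,"spin":-0.75},{"dx":0,"dy":0,"dz":0,"spin":-0.75},{"dx":0,"dy":0,"dz":0,"spin":-0.75},{"dx":0,"dy":0,"dz":0,"spin":-0.6},{"dx":0,"dy":0,"dz":0,"spin":0},{"dx":0,"dy":0,"dz":0,"spin":0}]' |grep -E 'force|gap'
python3 d.py .57 .08 .43 90
```

```text
contact_force: [-0.9, 0.5, -2.2]
finger_gap: 0.27
contact_force: [-0.1, -1.2, -1.4]
finger_gap: 0.274
t 15.37 p [0.572  0.2727 0.4441] yaw 89.87 tilt 0.2 gap 0.274 F [-0.1 -1.2 -1.4] j [-0.73  0.38  0.25  1.63 -0.1   1.15  1.11]
units [ 0.36  0.04 -4.82]
spin -0.021144739322660182
```

```bash
python3 -m crank '[{"dx":0,"dy":0,"dz":-0.4,"spin":0},{"dx":0,"dy":0,"dz":-0.8,"spin":0},{"dx":0,"dy":0,"dz":-0.9,"spin":0},{"dx":0,"dy":0,"dz":-0.9,"spin":0},{"dx":0,"dy":0,"dz":-0.9,"spin":0},{"dx":0,"dy":0,"dz":-0.6,"spin":0},{"dx":0,"dy":0,"dz":-0.3,"spin":0},{"dx":0,"dy":0,"dz":0,"spin":0}]' |grep -E 'force|gap'
python3 -m crank '[{"dx":0.4,"dy":0,"dz":0,"spin":0},{"dx":0.7,"dy":0,"dz":0,"spin":0},{"dx":0.8,"dy":0,"dz":0,"spin":0},{"dx":0.7,"dy":0,"dz":0,"spin":0},{"dx":0.35,"dy":0,"dz":0,"spin":0},{"dx":0.15,"dy":0,"dz":0,"spin":0},{"dx":0,"dy":0,"dz":0,"spin":0},{"dx":0,"dy":0,"dz":0,"spin":0}]' |grep -E 'force|gap'
python3 d.py
python3 - <<'E'
from h import *
a=vision.grab_frame('side');b=vision.grab_frame('wrist')
o=np.zeros((450,800,3),np.uint8);o[:,:400]=cv2.resize(a[190:340,250:383],(400,450),interpolation=2);o[:300,400:]=cv2.resize(b[80:380,120:520],(400,300));save(o,'c5')
E
```

```text
contact_force: [0.8, -0.8, -1.2]
finger_gap: 0.268
contact_force: [0.5, -0.2, -2.1]
finger_gap: 0.271
t 16.7 p [0.5728 0.082  0.3227] yaw 90.05 tilt 0.05 gap 0.271 F [ 0.5 -0.2 -2.1] j [-0.48  0.42  0.29  1.88 -0.16  0.86  1.46]
```

View pics/c5.png

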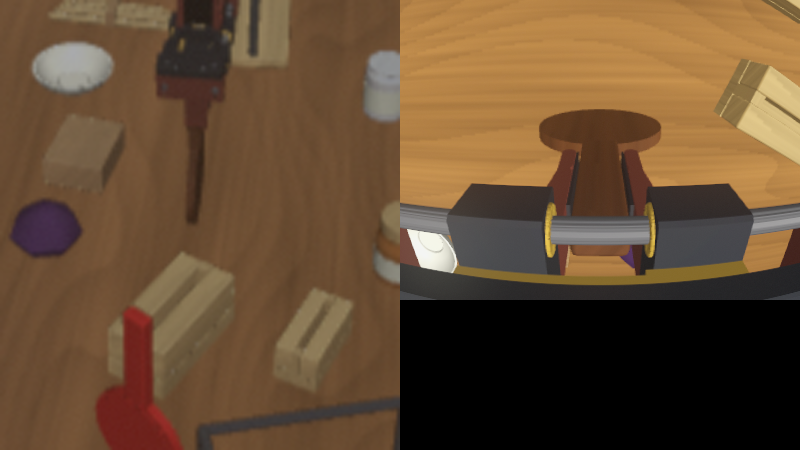

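The mirror is held vertical with its glass away from the robot. I'll lower it to touch the counter, ease the grip, and swing it in an arc about its rim.

```bash
python3 -m crank '[{"dx":0.1,"dy":0,"dz":0,"spin":0},{"dx":0.1,"dy":0,"dz":0,"spin":0},{"dx":0.04,"dy":0,"dz":0,"spin":0},{"dx":0,"dy":0,"dz":0,"spin":0},{"dx":0,"dy":0,"dz":0,"spin":0}]' |grep -E 'force|pos'
```

```text
ee_pos: [0.5729, 0.0809, 0.314]
contact_force: [-2.0, -0.1, 7.9]
```

```bash
python3 -m crank '[{"dx":0,"dy":0,"dz":0,"spin":0},{"dx":0,"dy":0,"dz":0,"spin":0},{"dx":0.01,"dy":0.2,"dz":0,"spin":0},{"dx":0.01,"dy":0.19,"dz":0,"spin":0},{"dx":0.03,"dy":0.2,"dz":0,"spin":0},{"dx":0.03,"dy":0.19,"dz":0,"spin":0},{"dx":0.05,"dy":0.19,"dz":0,"spin":0},{"dx":0.05,"dy":0.19,"dz":0,"spin":0}]' 0 10 |grep -E 'force|pos|gap'
python3 - <<'E'
from h import *
i=vision.camera_info('wrist');b=vision.grab_frame('wrist');save(b,'w6');a=vision.grab_frame('side')
o=np.zeros((450,800,3),np.uint8);o[:,:400]=cv2.resize(a[190:340,250:383],(400,450),interpolation=2);o[:300,400:]=cv2.resize(b[80:380,120:520],(400,300));save(o,'c6')
E
```

```text
ee_pos: [0.5251, 0.081, 0.3055]
contact_force: [-0.1, 0.9, 3.8]
finger_gap: 0.271
```

View pics/c6.png

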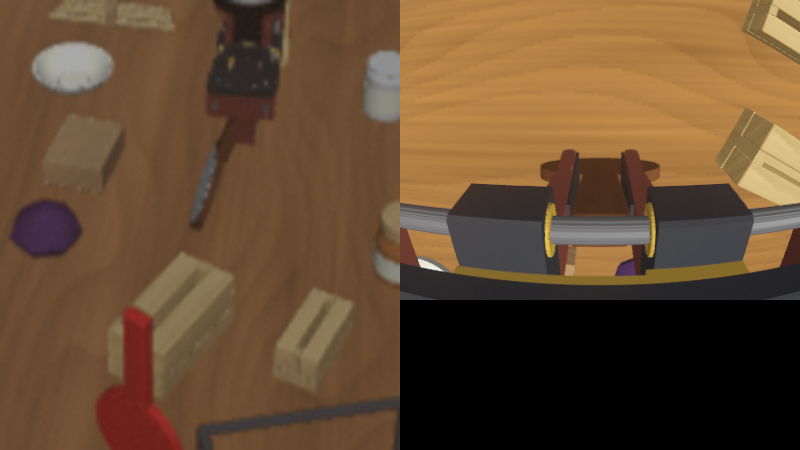

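It's pivoting cleanly: the rim stays put and the head has swung about 18° toward the customer. Continuing the arc.

```bash
python3 -m crank '[{"dx":0.06,"dy":0.18,"dz":0,"spin":0},{"dx":0.08,"dy":0.19,"dz":0,"spin":0},{"dx":0.09,"dy":0.18,"dz":0,"spin":0},{"dx":0.09,"dy":0.17,"dz":0,"spin":0},{"dx":0.1,"dy":0.17,"dz":0,"spin":0},{"dx":0.11,"dy":0.16,"dz":0,"spin":0},{"dx":0.12,"dy":0.15,"dz":0,"spin":0},{"dx":0.12,"dy":0.15,"dz":0,"spin":0}]' 0 10 |grep -E 'force|pos|gap'
python3 -m crank '[{"dx":0.14,"dy":0.14,"dz":0,"spin":0},{"dx":0.13,"dy":0.14,"dz":0,"spin":0},{"dx":0,"dy":0,"dz":0,"spin":0}]' 0 10 |grep -E 'force|pos|gap'
python3 -m crank '[{"dx":0,"dy":0,"dz":0,"spin":0},{"dx":0,"dy":0,"dz":0,"spin":0},{"dx":0,"dy":0,"dz":0,"spin":0},{"dx":0,"dy":0,"dz":0,"spin":0}]' 0 60 |grep -E 'force|pos|gap'
```

```text
ee_pos: [0.4708, 0.0809, 0.2742]
contact_force: [-4.1, -0.2, 5.9]
finger_gap: 0.273
ee_pos: [0.4589, 0.0807, 0.2625]
contact_force: [-0.6, 0.9, -0.6]
finger_gap: 0.271
ee_pos: [0.4612, 0.0807, 0.2639]
contact_force: [1.2, -0.5, -2.0]
finger_gap: 0.272
```

```bash
python3 -m crank '[{"dx":-0.2,"dy":0,"dz":0,"spin":0},{"dx":-0.4,"dy":0,"dz":0,"spin":0},{"dx":-0.6,"dy":0,"dz":0,"spin":0},{"dx":-0.7,"dy":0,"dz":0,"spin":0},{"dx":-0.7,"dy":0,"dz":0,"spin":0},{"dx":-0.7,"dy":0,"dz":0,"spin":0},{"dx":-0.7,"dy":0,"dz":0,"spin":0},{"dx":-0.7,"dy":0,"dz":0,"spin":0}]' 0 60 |grep -E 'force|pos|gap'
python3 -m crank '[{"dx":-0.6,"dy":0,"dz":0,"spin":0},{"dx":-0.4,"dy":0,"dz":0,"spin":0},{"dx":-0.2,"dy":0,"dz":0,"spin":0},{"dx":0,"dy":0,"dz":0,"spin":0},{"dx":0,"dy":0,"dz":0,"spin":0},{"dx":0,"dy":0,"dz":0,"spin":0},{"dx":0,"dy":0,"dz":0,"spin":0},{"dx":0,"dy":0,"dz":0,"spin":0}]' 0 60
python3 d.py
python3 - <<'E'
from h import *
i=vision.camera_info('wrist');b=vision.grab_frame('wrist');save(b,'w7');a=vision.grab_frame('side');save(a,'s7')
o=np.zeros((450,800,3),np.uint8);o[:,:500]=cv2.resize(a[100:280,200:400],(500,450),interpolation=2);o[:300,500:]=cv2.resize(b[80:380,170:470],(300,300));save(o,'c7')
E
```

```text
ee_pos: [0.4604, 0.0804, 0.454]
contact_force: [0.8, 0.2, -2.5]
finger_gap: 0.269
time_s: 20.57
ee_pos: [0.4606, 0.0808, 0.4988]
ee_rot: [[-0.002, -1.0, 0.0], [-0.001, 0.0, 1.0], [-1.0, 0.002, -0.001]]
contact_force: [-0.2, 0.1, -2.3]
finger_gap: 0.267
t 20.57 p [0.4606 0.0808 0.4988] yaw 89.98 tilt 0.12 gap 0.267 F [-0.2  0.1 -2.3] j [-0.61  0.03  0.31  1.92 -0.01  1.19  1.28]
```

View pics/c7.png

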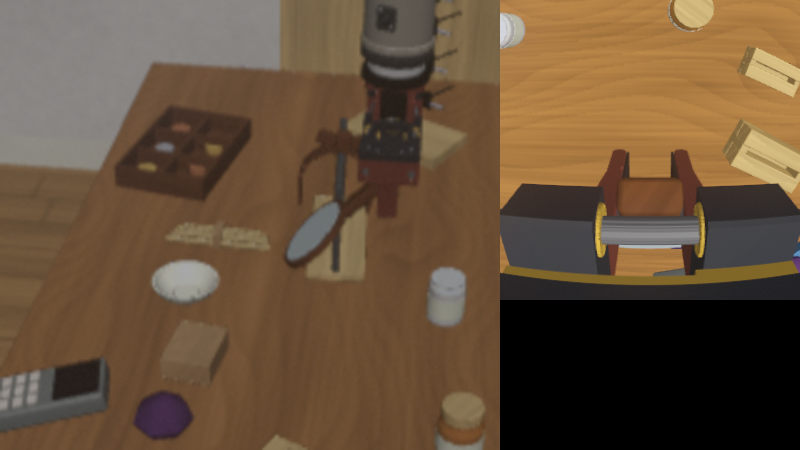

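Run:
```python
from h import *
i=vision.camera_info('side');K=np.array(i['mtx']);T=np.linalg.inv(np.array(i['extrinsics']))
for a in(25,35,45,48,55,65):
    r=np.radians(a);q=T@[.4606+.1*np.sin(r),.081,.336-.1*np.cos(r),1];print(a,(K@q[:3]/q[2])[:2].round(1))
a=cv2.imread('pics/s7.png')[:,:,::-1];n=vision.grab_frame('side');n=vision.grab_frame('side')
print('diff',np.abs(a.astype(int)-n)[170:215,300:360].mean())
print(arm.observe()['time_s'])
```

```text
25 [339.3 202.5]
35 [334.4 199.7]
45 [330.1 196.3]
48 [328.9 195.2]
55 [326.4 192.3]
65 [323.6 187.8]
diff 1.0362962962962963
20.7667
```

```bash
python3 -m crank '[{"dx":0,"dy":0,"dz":0,"spin":0},{"dx":0,"dy":0,"dz":0,"spin":0},{"dx":0,"dy":0,"dz":0,"spin":0},{"dx":0,"dy":0,"dz":0,"spin":0},{"dx":0,"dy":0,"dz":0,"spin":0},{"dx":0,"dy":0,"dz":0,"spin":0},{"dx":0,"dy":0,"dz":0,"spin":0},{"dx":0,"dy":0,"dz":0,"spin":0}]' 0 60 |grep -E 'force|pos|gap'
python3 - <<'E'
from h import *
a=cv2.imread('pics/s7.png')[:,:,::-1];n=vision.grab_frame('side')
d=np.abs(a.astype(int)-n);print('mirror diff',d[170:215,300:360].mean(),'table ref diff',d[230:300,230:300].mean(),'headband',d[145:180,315:345].mean())
arm.finish_job()
E
```

```text
ee_pos: [0.4608, 0.0808, 0.4999]
contact_force: [0.1, 0.2, -1.7]
finger_gap: 0.268
mirror diff 1.4166666666666667 table ref diff 0.6951700680272109 headband 0.9006349206349207
the job is handed in; nothing more can be done
```

I hung the headband over the show stand's bar and let go. I then drew the mirror out of its stand and handed the job in at about 21.5 s, still holding the mirror raised. The system gives no verdict, so these are my own checks.

- **Headband:** it touched down on the bar with about 5 N. Afterwards the side and wrist pictures showed it hanging mid-bar, one leg either side and clear of the fingers. It did not visibly change in the last check.
- **Mirror angle:** the tool can only point down, so I tilted the mirror by easing the grip and pivoting its rim on the counter. The arm positions put the glass at about 48° of tilt. The side picture suggested up to about 53–55°. Both are within the 24° allowed around 45°, but they don't fully agree.
- **Mirror height and hold:** by calculation from the arm pose, the middle of the glass is about 26–27 cm above the counter. The grip is 60 N.
- **Stillness:** comparing pictures about 1 s apart, the mirror area changed slightly more than the plain counter (1.4 against 0.7 grey levels). I put this mostly down to image noise and about 1 mm of arm settling, so a small creep cannot be fully ruled out.
- **Other items:** the last picture I viewed showed nothing obviously displaced among the items in view. I did not measure their positions again.

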